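# Preset the batch counter and close its cover

### The job

Get the batch counter on the deburring bench ready for the next batch of seven: roll its knurled wheel by the edge until the 7 stands in the middle of the window, and leave it there. Then take the cover plate from the sloping rest, tuck one end of it under the counter's overhanging lip, and lay the plate down flat, rib up, in its recess over the wheel. Leave the castings, the tools and the bottle on the bench where they are.

Things in the scene. Friction and masses are not known exactly. Their poses are not given: they have to be found in the camera images.
- counter: Grey box of the batch counter, fixed, 170 mm (x) by 158 mm (y, from -58 to 100). Origin on the bench under the middle of the recess; z up, x away from the robot at yaw 0, y left. The recess in its top spans x -68..68, y -45..45 mm. Its side and far (+x) walls end at z 113, the near (-x) wall at z 122. The digit window is left of the recess.
- nest (a point): Where the middle of the cover's underside belongs: the counter's (0, 0, 108) mm, same axes. Two dark ledges, the outer 12 mm of the recess at its near and far ends, have their tops at this height; between them the recess is open down to a dark floor at z 82, through which the wheel stands up.
- lip (a point): Middle of the free edge of the fixed lip, on its underside: the counter's (-54, 0, 122) mm, same axes. The lip is 6 mm thick (top at z 128), spans x -85..-54 and y -58..55, so it overhangs the near end of the recess by 14 mm and leaves a 14 mm high slot above the near ledge.
- wheel_axis (a point): Centre of the wheel: the counter's (0, 0, 55) mm, same axes. The black rubber-tyred wheel is 90 mm in diameter over 24 straight ribs (round, 2 mm proud), 30 mm wide (y -15..15), and turns about the counter's y axis. Its top is at z 100 mm, 18 mm above the recess floor. Its axle is sprung: pressed, the wheel sinks about 1 mm per 2 N (after 1 N of preload), up to 7 mm, and comes back; this point stays.
- wheel (a joint): Angle of wheel and digit drum, rad: 0.6283 times the digit in the middle of the window (7 = 4.398). Grows as the top of the wheel is pushed along the counter's +x. Stays where left (0.06 N m of friction: 1.4 N at the rim). Stops just before 0 and after 9. Starts at 1.9 to 3.6. Finger ends pressed 3 to 4 mm into the sprung rim (6 to 9 N) drive it; a light touch slips.
- window (a point): Middle of the digit window: the counter's (0, 72.5, 113) mm. Opening 28 mm (x) by 27 mm (y), a black index mark at the middle of each y side. The white drum's digits are black strokes 20 mm tall, upright as seen from the robot's side (tops to +x).
- cover: Loose aluminium plate, 130 (x) by 84 (y) by 5 mm, about 0.2 kg, with a grip rib in the middle of its top: 50 mm long (x), 14 mm thick (y), its top 35 mm above the plate's underside. Origin: middle of the underside; z out of the ribbed face; x along the rib, up the slope of the rest. Both ends are alike. Starts on the rest, rib up, tilted 0.45 rad.
- rest: Dark steel sloping rest, fixed, about 136 (x) by 90 (y) by 87 mm high. Origin on the bench under its middle; its face rises 0.45 rad toward its +x, with a 9 mm stop along its low edge. The middle of the face is at z 55 mm.
- casting_a: Loose green L-shaped finned casting, about 100 by 80 by 55 mm, on the bench beyond and between the counter and the rest. Origin under its middle.
- casting_b: Like casting_a, on the right of the bench.
- casting_c: Like casting_a, on the left of the bench.
- deburrer: Loose hand deburring tool like a screwdriver, 170 mm long, 30 mm high at most, lying on the bench in front of the robot.
- brush: Loose bench brush lying at the far left.
- oil: White plastic bottle, 60 mm in diameter, 150 mm tall, standing on the left.
Things that resemble listed ones, but are neither listed nor needed, are in the scene too. There is more than one size of the cover; the job needs the smaller.

How it is judged (in metres and radians):
On the way, in this order (a step that is already met when the one before it is completed fails the run):
1. the 7 stands in the middle of the window and the wheel is at rest, the cover still off (value of joint wheel between 4.248 and 4.548 rad and velocity of joint wheel between -0.05 and 0.05 rad/s and distance between cover and nest above 0.1 m), for 0.3 s.
2. the cover plate lies level in the recess, its edge under the lip (horizontal distance between cover and nest below 0.008 m and z of cover in the frame of nest between -0.004 and 0.004 m and angle between cover's own z axis and vertical below 0.05 rad), for 0.2 s.
At the end, for the whole second after the job is handed in: The wheel reads 7 (within 0.15 rad, a quarter of a digit, of 4.398), and the cover plate lies at rest, level within 0.05 rad and rib up, with its underside within 4 mm of the ledges' height and its middle within 8 mm of the nest's, its near edge under the lip (all of step 2 and value of joint wheel between 4.248 and 4.548 rad and linear speed of cover below 0.02 m/s); the robot touches nothing.
It fails at once if a casting, a tool or the bottle on the bench is displaced by more than 30 mm (distance of any of casting_a, casting_b, casting_c, deburrer, brush, oil from where it was at the start of the episode above 0.03 m).
It also fails if it takes over 72 s, if anything falls off the work surface, if the arm or the gripper's body presses on something with over 40 N, if the wrist force passes 120 N, or if a joint passes its speed limit or range.

### The arm

A 7-joint arm with a two-finger parallel gripper is mounted at the origin on the work surface. World frame = base frame: x ahead of the robot, y to its left, z up, the work surface at z = 0. Lengths are in mm, angles in rad, forces in N, time in s.
With the tool pointing down it reaches from about 400 to 875 mm from the base axis. Payload 4.4 kg.
Tool frame: the origin (TCP) lies between the finger pads; the fingertips stand ctrl.finger_overhang ahead of it and the grasp point (between the pads) lies 11 mm behind it (ctrl.finger_overhang is the distance from the TCP to the fingertips, in mm); z points along the fingers, y is the direction in which the jaws open and shut (so a half turn about z gives the same grasp; the last joint's range is limited). The gripper opens to 85 mm and grips with 20 to 120 N. Pads are 22 mm wide; open, the fingers measure 114 mm over their backs; the gripper's body (76 mm by 85 mm) begins 54 mm behind the grasp point. The pads swing forward as they close: fully open they stand 13 mm farther back than shut.
Start: joints at [1.111, 0.628, 0.038, 1.517, -0.027, 0.996, -0.02], TCP at [249.433, -600.251, 239.313] pointing down, gripper open.
Joint ranges: [-3.06, 3.06], [-0.37, 2.12], [-1.25, 1.32], [0.18, 2.47], [-1.1, 4.24], [0.23, 1.98], [-2.94, 2.94]. Speed limits (rad/s): [2.57, 2.57, 3.14, 3.14, 3.14, 3.14, 3.14].

### API

Orientations are given as [roll, pitch, yaw] about the fixed x, y, z axes, in that order (R = Rz(yaw) Ry(pitch) Rx(roll)).
In Python, from cell import ctrl gives the robot as it stands. The module is installed in compiled form; this text tells all that it offers.
- The arm moves only by the tool step_arm, never from a script. Its argument "deltas" is a list that holds one entry, the list of rows, each a list of 7 numbers: the opening, from 0 (shut) to 1 (fully open), then the shift along the world's x, y, z in mm, then the turn, a rotation vector about the world's x, y, z in rad. In form: [[[grip, tx, ty, tz, rx, ry, rz], ...]]. A call has 1 to 10 rows; each row shifts and turns the commanded pose from where the row before left it; what a row does not reach is not made up. A row lasts 1/12 s, in which the tool goes at most 41.7 mm and 7.16 degrees, less where a joint would pass 70% of its speed; a pose out of reach is approached as far as the arm can. A call is refused whole if a number of a shift passes 41.7 or a number of a turn 0.125, either way. A call with a gripper value outside its range is refused whole. The fingers move at their own pace and stop on an object; the grip force is fixed at half the most. Time passes only in rows, so rows that do not move let the fingers close. It gives the time, the measured TCP pose, the force and the opening at its end, in the units of the state.
- ctrl.read_state(): the state, without advancing time (a new reading comes with each control period).
- ctrl.get_image(name): name is "scene" or "top" or "wrist"; returns (picture, depth): 480x640x3 uint8, red, green, blue; 480x640 float32, mm along the optical axis (not along the pixel's ray), 0 where there is no reading.
- ctrl.camera_info(name): a dict with "intrinsics" (3x3 intrinsics, pixels), "rvec" (rotation vector, rad) and "tvec" (3), from world to camera coordinates, as OpenCV has them. Camera axes: x right, y down, z forward; pixel columns grow to the right and rows downward; lengths in mm; the calibration is good to about 2 mm. A picture is of the moment at which its call begins: read the wrist's pose just before it. camera_info takes no time and is no camera call; for the wrist camera it gives the pose at the moment of the call.
- ctrl.finish_job(): hands the job in, once; it reports no verdict.
The state is a dict: "clock": time; "qpos": joint angles; "qd": joint speeds; "tau": joint torques, N m; "eef_pos": TCP position; "tool_rot": TCP orientation; "force": force on the tool from outside, world axes, zero at the start; "torque": the same for the moment, N m; "width": finger opening in mm.
Only numpy, scipy, OpenCV 4.12 (cv2) and the standard library are available. Lean on these libraries where they do the work, as an engineer would, in place of code of your own. Each camera call takes 0.05 s, during which the arm holds its last target.

## Working session

There is one attempt and no reset: what is moved stays moved. The work goes in short steps, Python scripts to look and compute and a tool call to move; the robot and the scene stay as the last step left them, time stands still between calls to the robot, and variables do not carry over. Pictures are saved under pics/ and viewed, and the job is handed in when it is done.

Besides the shell and the picture viewer there is one more tool, called after ">>>" as name(argument=value, ...), one argument or row to a line, values as JSON. step_arm: Moves the arm, as the interface text tells. Its arguments: {"type":"object","properties":{"deltas":{"type":"array"}},"required":["deltas"]}

```bash
mkdir -p pics; python3 - <<'E'
from cell import ctrl
import cv2,json
s=ctrl.read_state();print(s, ctrl.finger_overhang)
for n in ["scene","top","wrist"]:
    i=ctrl.camera_info(n);print(n,i)
    p,d=ctrl.get_image(n)
    import numpy as np
    np.savez(f"{n}0.npz",p=p,d=d,K=i["intrinsics"],r=i["rvec"],t=i["tvec"])
    cv2.imwrite(f"pics/{n}0.png",p[:,:,::-1])
E
```

```text
{'clock': 0.0, 'qpos': array([ 1.11118628,  0.62932813,  0.03845358,  1.51839516, -0.02700134,
        0.99630463, -0.01999032]), 'qd': array([-4.21528891e-04, -8.57055643e-04,  6.90730345e-04,  3.38569397e-04,
       -1.06974762e-03,  5.50074345e-05, -9.97526219e-05]), 'tau': array([ 4.29703014e-04, -5.63391531e+01,  1.22613318e+00, -1.93441147e+01,
        1.09261626e-02,  1.03144758e-02, -3.82913959e-05]), 'eef_pos': array([ 249.19168646, -599.65902432,  238.3922722 ]), 'tool_rot': array([-3.13967596e+00,  3.07295938e-05,  3.93809008e-01]), 'force': array([0.10345936, 0.01889404, 0.37340612]), 'torque': array([ 0.01013779, -0.00330019,  0.03271073]), 'width': 85.34574210334964} 8.0
scene {'intrinsics': array([[572.82946245,   0.        , 317.65502585],
       [  0.        , 572.82946245, 229.27916694],
       [  0.        ,   0.        ,   1.        ]]), 'rvec': array([ 1.07302625,  2.5157618 , -0.88675836]), 'tvec': array([ 293.99572915, -261.95208647, 1831.74050112])}
top {'intrinsics': array([[434.4349906 ,   0.        , 320.12846344],
       [  0.        , 434.4349906 , 242.79296789],
       [  0.        ,   0.        ,   1.        ]]), 'rvec': array([ 2.18762793, -2.17225436,  0.1365185 ]), 'tvec': array([  43.26453595,  528.27834156, 1062.23579581])}
wrist {'intrinsics': array([[367.52822195,   0.        , 318.19317266],
       [  0.        , 367.52822195, 238.21366989],
       [  0.        ,   0.        ,   1.        ]]), 'rvec': array([-2.39380381,  1.59711655,  0.24886797]), 'tvec': array([-647.74729387,  -40.11516513,  381.20569556])}
```

View pics/scene0.png

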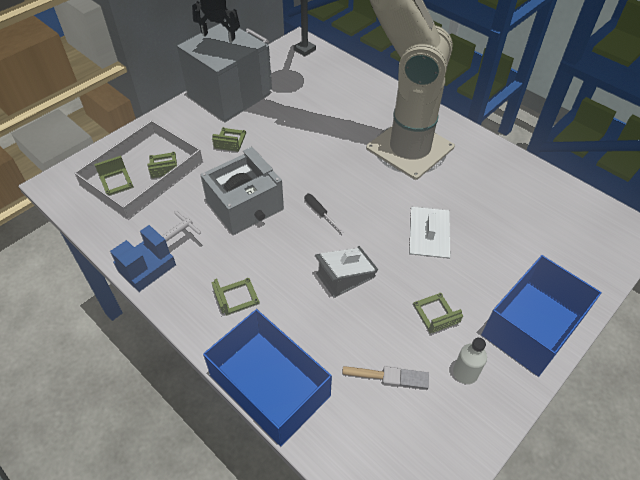

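View pics/top0.png

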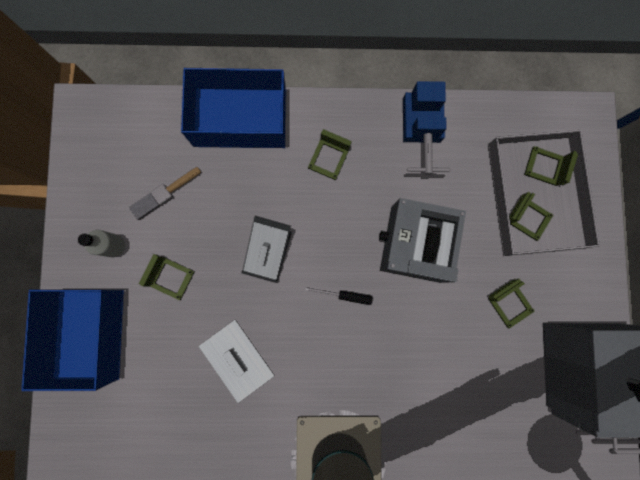

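View pics/wrist0.png

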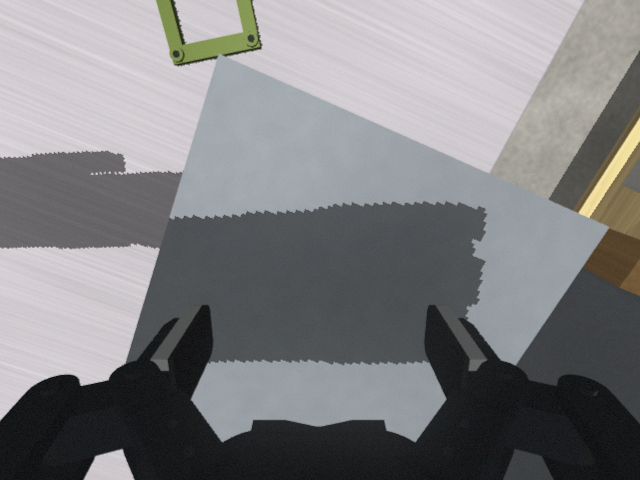

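The scene and top views show the counter at top-px (425,240), with its window at (405,235). The rest carrying the small cover is at (267,250), and the big decoy plate lies flat at (237,360). The gripper is over a grey box at right. Next I'll measure from depth.

```bash
cat > h.py <<'E'
import numpy as np,cv2
def load(n):
    z=np.load(n); return z['p'],z['d'],z['K'],z['r'],z['t']
def cloud(p,d,K,r,t):
    R=cv2.Rodrigues(np.array(r,float))[0]
    v,u=np.mgrid[0:480,0:640]
    x=(u-K[0,2])/K[0,0]*d;y=(v-K[1,2])/K[1,1]*d
    c=np.stack([x,y,d],-1)
    w=(c-np.array(t))@R
    w[d<=0]=np.nan
    return w
def proj(P,K,r,t):
    return cv2.projectPoints(np.array(P,float).reshape(-1,3),np.array(r,float),np.array(t,float),K,None)[0].reshape(-1,2)
E
python3 - <<'E'
from h import *
for n in ["top0","scene0"]:
    a=load(n+".npz");w=cloud(*a);p=a[0]
    print(n)
    if n=="top0":
        for nm,(u0,u1,v0,v1),(z0,z1) in [("countertop",(375,470,190,290),(106,140)),("lip",(375,470,190,290),(125,140)),("restplate",(235,300,210,290),(25,120)),("bench",(300,380,320,400),(-50,50)),("bigbox",(545,640,330,440),(50,300))]:
            q=w[v0:v1,u0:u1].reshape(-1,3);q=q[(q[:,2]>z0)&(q[:,2]<z1)]
            print(nm,len(q),np.nanmean(q,0).round(1),q.min(0).round(),q.max(0).round())
            if len(q)>10 and nm!="bench":
                r=cv2.minAreaRect(q[:,:2].astype(np.float32));print(r)
    for z in []: pass
img=cv2.resize(load("top0.npz")[0][180:300,220:480],None,fx=3,fy=3,interpolation=cv2.INTER_CUBIC)
cv2.imwrite("pics/topcrop.png",img[:,:,::-1])
E
```

```text
top0
countertop 3101 [ 528.3 -188.1  116.3] [ 433. -291.  106.] [ 627. -106.  132.]
((530.2609252929688, -198.80130004882812), (159.21388244628906, 170.8095703125), 79.18994140625)
lip 649 [ 457.6 -206.4  128. ] [ 433. -265.  125.] [ 482. -117.  132.]
((460.6625671386719, -190.7316131591797), (147.81382751464844, 31.06621742248535), 79.20467376708984)
restplate 2211 [509.2 178.2  62.1] [429. 118.  26.] [588. 240.  97.]
((508.1854553222656, 179.66354370117188), (90.40890502929688, 141.6838836669922), 74.4471435546875)
bench 6373 [ 2.38e+02 -3.90e+00 -1.00e-01] [ 141. -104.   -7.] [336.  96.   9.]
bigbox 8632 [ 221.3 -546.3  168.5] [  74. -676.   50.] [ 332. -517.  300.]
((200.87281799316406, -576.3374633789062), (279.10614013671875, 142.17282104492188), 12.346944808959961)
scene0
```

View pics/topcrop.png

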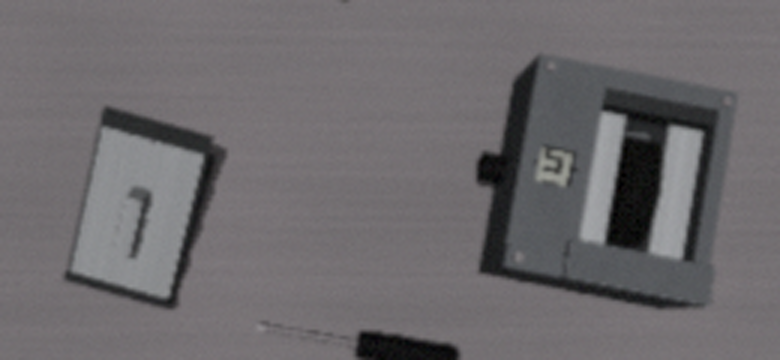

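```bash
python3 - <<'E'
from h import *
from scipy.spatial.transform import Rotation as R
a=load("top0.npz");w=cloud(*a);p=a[0].astype(int)
# plate
sub=(slice(210,290),slice(235,300))
q=w[sub].reshape(-1,3);c=p[sub].reshape(-1,3)
m=(c.min(1)>120)&(q[:,2]>15)
q=q[m]
# ransac-lite plane
A=q.copy()
for _ in range(8):
    co=np.linalg.lstsq(np.c_[A[:,:2],np.ones(len(A))],A[:,2],rcond=None)[0]
    res=q[:,2]-np.c_[q[:,:2],np.ones(len(q))]@co
    A=q[abs(res)<4]
print(len(q),len(A),co,"tilt",np.arctan(np.hypot(*co[:2])),"az up",np.arctan2(co[1],co[0]))
r=cv2.minAreaRect(A[:,:2].astype(np.float32));print(r)
print("z at centre",np.r_[r[0],1]@co)
rb=q[(res>10)];print("rib",len(rb),rb.mean(0),rb.max(0), res.max())
# camera offset
z=np.load("wrist0.npz");Rc=cv2.Rodrigues(z['r'])[0];C=-Rc.T@z['t']
Rt=R.from_euler('xyz',[-3.1397,0,.3938]).as_matrix()
print("cam in tool",Rt.T@(C-np.array([249.2,-599.7,238.4])));print("cam axes in tool\n",Rt.T@Rc.T)
W=cloud(*load("wrist0.npz"));print("box under", W[250,320],W[150,300],W[290,400],W[20,320])
E
```

```text
1513 1357 [ 4.62083880e-01 -1.28690409e-01 -1.51512604e+02] tilt 0.44725124766202845 az up -0.27161730974680925
((503.734619140625, 182.02430725097656), (80.97132110595703, 114.9211196899414), 74.43683624267578)
z at centre 57.83026046025651
rib 92 [491.09835773 185.60334936  84.8310738 ] [512.43757291 195.55683821  96.68677085] 38.50617391519367
cam in tool [  76.57323074   -1.15640471 -135.84856006]
cam axes in tool
 [[-4.52086565e-05 -9.53515918e-01 -3.01342650e-01]
 [ 9.99999988e-01  1.95050282e-06 -1.56195916e-04]
 [ 1.49523062e-04 -3.01342654e-01  9.53515906e-01]]
box under [ 263.27585365 -593.47117841  200.26389496] [ 304.9240534  -566.13870065  201.06954195] [ 259.15910112 -640.03580694  200.91982912] [ 400.45888084 -536.81063855    1.15427775]
```

Plate fit: tilt 0.447, yaw −0.272, and projected size about 117×82, as expected. Counter yaw is about −0.189, with its origin near (526,−219). I'll rise and move over the counter to look.

>>> step_arm(
  deltas=[
    [[0.5, 0, 0, 30, 0, 0, 0], [0, 0, 0, 30, 0, 0, 0], [0, 22, 31, 0, 0, 0, -0.117], [0, 23, 32, 0, 0, 0, -0.117], [0, 23, 32, 0, 0, 0, -0.117], [0, 23, 32, 0, 0, 0, -0.117], [0, 23, 32, 0, 0, 0, -0.115], [0, 23, 32, 0, 0, 0, 0], [0, 23, 32, 0, 0, 0, 0], [0, 23, 32, 0, 0, 0, 0]],
  ],
)

```text
clock: 0.98
eef_pos: [433.2, -343.3, 299.2]
tool_rot: [-3.142, 0.0, -0.189]
force: [0.8, -0.5, -0.2]
width: -0.0
```

>>> step_arm(
  deltas=[
    [[0, 23, 32, 0, 0, 0, 0], [0, 23, 32, -20, 0, 0, 0], [0, 23, 32, -20, 0, 0, 0], [0, 19, 29, -20, 0, 0, 0], [0, 0, 0, 0, 0, 0, 0], [0, 0, 0, 0, 0, 0, 0]],
  ],
)

```text
clock: 1.48
eef_pos: [518.2, -220.7, 240.0]
tool_rot: [-3.14, 0.003, -0.184]
force: [-0.5, -1.2, 0.8]
width: -0.0
```

```bash
cat >> h.py <<'E'
def snap(n,tag):
    from cell import ctrl
    s=ctrl.read_state(); i=ctrl.camera_info(n); p,d=ctrl.get_image(n)
    np.savez(f"{tag}.npz",p=p,d=d,K=i["intrinsics"],r=i["rvec"],t=i["tvec"])
    cv2.imwrite(f"pics/{tag}.png",p[:,:,::-1])
    print({k:np.round(s[k],3) for k in ["clock","eef_pos","tool_rot","force","width"]})
E
python3 -c "
from h import *
snap('wrist','w1')"
```

```text
{'clock': np.float64(1.483), 'eef_pos': array([ 518.196, -220.727,  239.962]), 'tool_rot': array([-3.14e+00,  3.00e-03, -1.84e-01]), 'force': array([-0.469, -1.21 ,  0.773]), 'width': np.float64(-0.011)}
```

View pics/w1.png

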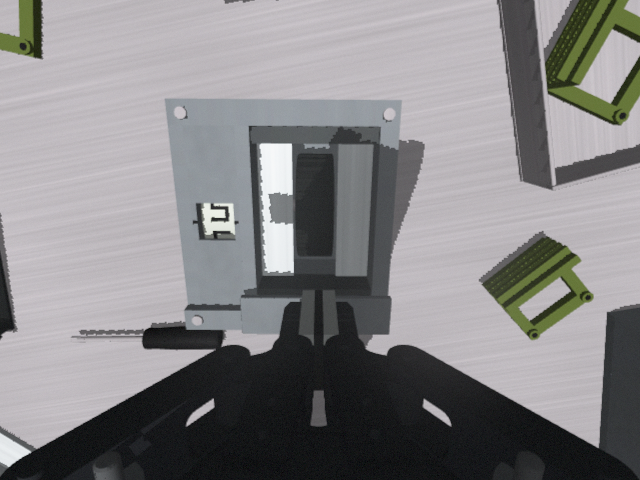

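The wrist view shows the recess with the wheel at (315,205) and the window at (216,221) with a glyph partway between digits. I'll zoom in and refine the counter pose.

```bash
python3 - <<'E'
from h import *
a=load("w1.npz");w=cloud(*a)
q=w[90:345,150:410].reshape(-1,3);q=q[(q[:,2]>108)&(q[:,2]<135)]
r=cv2.minAreaRect(q[:,:2].astype(np.float32));print(r)
y=np.deg2rad(r[2]) ; 
yaw=y-np.pi/2 if r[2]>45 else y
ax=np.array([np.cos(yaw),np.sin(yaw)]);ay=np.array([-ax[1],ax[0]])
o=np.array(r[0])-21*ay; print("yaw",yaw,"origin",o, "top z",np.median(q[:,2]))
p=(q[:,:2]-o); lx=p@ax;ly=p@ay;print(lx.min(),lx.max(),ly.min(),ly.max())
l=q[(q[:,2]>124)];pl=(l[:,:2]-o);print("lip",np.percentile(pl@ax,[2,98]),np.percentile(pl@ay,[2,98]),np.median(l[:,2]))
# wheel: dark points z 83..101
W=w[130:280,260:380].reshape(-1,3);pw=(W[:,:2]-o);k=(W[:,2]>88)&(W[:,2]<104)&(abs(pw@ax)<30);print("wheel",np.percentile((pw@ay)[k],[2,50,98]),W[k,2].max())
c=cv2.resize(a[0][190:250,185:250],None,fx=9,fy=9,interpolation=cv2.INTER_CUBIC);cv2.imwrite("pics/win1.png",c[:,:,::-1])
E
```

```text
((527.8280639648438, -197.08740234375), (159.04916381835938, 170.26461791992188), 79.35047912597656)
yaw -0.18586920301157317 origin [ 523.94724643 -217.72569819] top z 114.30744257412577
-85.13239110267428 85.13226851872469 -58.52456246065632 100.52460390939105
lip [-83.5920901  -53.79286859] [-56.15412638  89.94184775] 129.11413341973878
wheel [-45.17313505  -1.29339891  14.16586787] 103.9430860154224
```

View pics/win1.png

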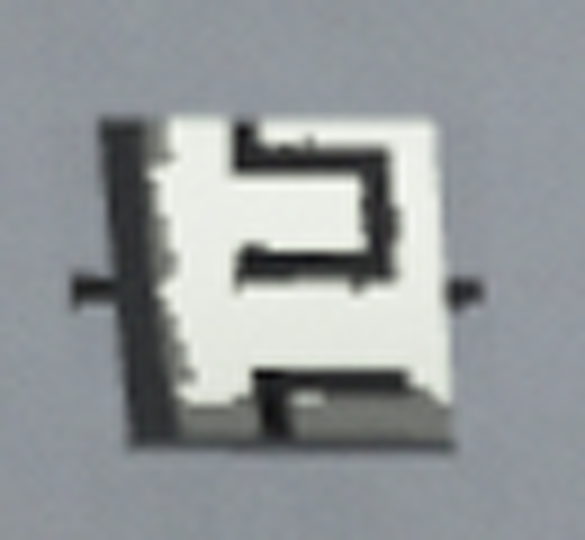

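The window shows the lower part of a 5 above and the top of a 6 below, so it reads about 5.4 (≈3.4 rad). It needs about +1 rad, which is two short strokes along the counter's +x. I'll descend to the wheel.

>>> step_arm(
  deltas=[
    [[0, -4, 3, -32, 0, 0, 0], [0, -3, 2, -32, 0, 0, 0], [0, 0, 0, -32, 0, 0, 0], [0, 0, 0, -28, 0, 0, 0], [0, 0, 0, 0, 0, 0, 0], [0, 0, 0, 0, 0, 0, 0]],
  ],
)

```text
clock: 2.03
eef_pos: [509.6, -220.5, 117.4]
tool_rot: [3.141, 0.002, -0.192]
force: [-0.3, 0.4, 0.8]
width: 0.0
```

>>> step_arm(
  deltas=[
    [[0, 0, 0, -2, 0, 0, 0], [0, 0, 0, -2, 0, 0, 0], [0, 0, 0, 0, 0, 0, 0]],
  ],
)

```text
clock: 2.28
eef_pos: [511.7, -219.6, 115.1]
tool_rot: [3.141, -0.003, -0.19]
force: [-0.4, -0.2, -0.1]
width: 0.1
```

```bash
python3 -c "
from h import *
snap('wrist','w2')
snap('wrist','w3')
snap('wrist','w3')"
```

```text
{'clock': np.float64(2.283), 'eef_pos': array([ 511.706, -219.625,  115.142]), 'tool_rot': array([ 3.141e+00, -3.000e-03, -1.900e-01]), 'force': array([-0.403, -0.164, -0.143]), 'width': np.float64(0.11)}
{'clock': np.float64(2.333), 'eef_pos': array([ 511.586, -219.416,  115.01 ]), 'tool_rot': array([ 3.141e+00, -3.000e-03, -1.900e-01]), 'force': array([-0.218, -0.341, -0.003]), 'width': np.float64(0.192)}
{'clock': np.float64(2.383), 'eef_pos': array([ 511.465, -219.244,  114.809]), 'tool_rot': array([ 3.141e+00, -2.000e-03, -1.890e-01]), 'force': array([-0.168, -0.055, -0.783]), 'width': np.float64(-0.172)}
```

View pics/w2.png

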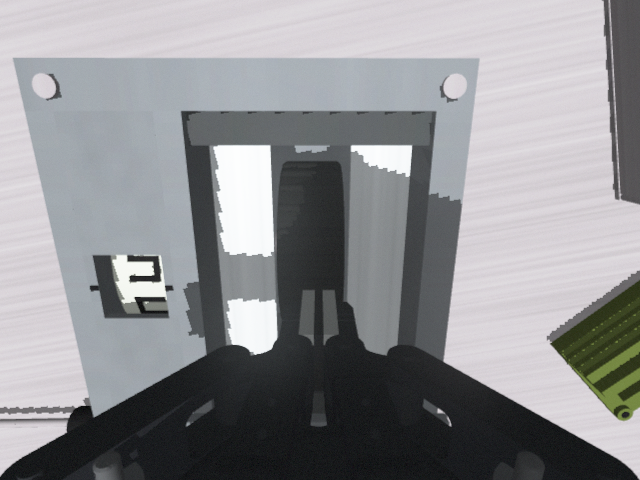

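Fingers sit over the wheel at (319,300), and the window stays visible at (130,288). Continuing down to contact.

>>> step_arm(
  deltas=[
    [[0, 0, 2, -2, 0, 0, 0], [0, 0, 0, -2, 0, 0, 0], [0, 0, 0, 0, 0, 0, 0], [0, 0, 0, 0, 0, 0, 0]],
  ],
)

```text
clock: 2.77
eef_pos: [510.7, -216.7, 109.4]
tool_rot: [-3.141, 0.0, -0.189]
force: [0.2, -0.2, 0.0]
width: -0.0
```

>>> step_arm(
  deltas=[
    [[0, 0, 0, -1.5, 0, 0, 0], [0, 0, 0, -1.5, 0, 0, 0], [0, 0, 0, 0, 0, 0, 0], [0, 0, 0, 0, 0, 0, 0]],
  ],
)

```text
clock: 3.1
eef_pos: [510.7, -216.9, 106.4]
tool_rot: [-3.142, 0.0, -0.189]
force: [-0.1, -0.4, 1.0]
width: -0.1
```

>>> step_arm(
  deltas=[
    [[0, 0, 0, -1.5, 0, 0, 0], [0, 0, 0, -1.5, 0, 0, 0], [0, 0, 0, 0, 0, 0, 0], [0, 0, 0, 0, 0, 0, 0]],
  ],
)

```text
clock: 3.43
eef_pos: [510.9, -217.0, 103.9]
tool_rot: [3.142, -0.0, -0.189]
force: [-1.7, -0.1, 5.5]
width: -0.2
```

>>> step_arm(
  deltas=[
    [[0, 0, 0, -1, 0, 0, 0], [0, 3.2, -0.6, 0, 0, 0, 0], [0, 3.2, -0.6, 0, 0, 0, 0], [0, 3.2, -0.6, 0, 0, 0, 0], [0, 3.2, -0.6, 0, 0, 0, 0], [0, 3.2, -0.6, 0, 0, 0, 0], [0, 3.2, -0.6, 0, 0, 0, 0], [0, 3.2, -0.6, 0, 0, 0, 0], [0, 0, 0, 0, 0, 0, 0], [0, 0, 0, 0, 0, 0, 0]],
  ],
)

```text
clock: 4.27
eef_pos: [535.2, -221.7, 103.8]
tool_rot: [3.141, -0.004, -0.189]
force: [0.7, -0.2, 7.3]
width: 0.2
```

```bash
cat >> h.py <<'E'
def win(tag,box):
    a=load(tag+".npz");u0,u1,v0,v1=box
    c=cv2.resize(a[0][v0:v1,u0:u1],None,fx=6,fy=6,interpolation=cv2.INTER_CUBIC);cv2.imwrite(f"pics/win_{tag}.png",c[:,:,::-1])
E
python3 -c "
from h import *
snap('wrist','w4')"
```

```text
{'clock': np.float64(4.267), 'eef_pos': array([ 535.186, -221.695,  103.8  ]), 'tool_rot': array([ 3.141, -0.004, -0.189]), 'force': array([ 0.745, -0.221,  7.269]), 'width': np.float64(0.185)}
```

View pics/w4.png

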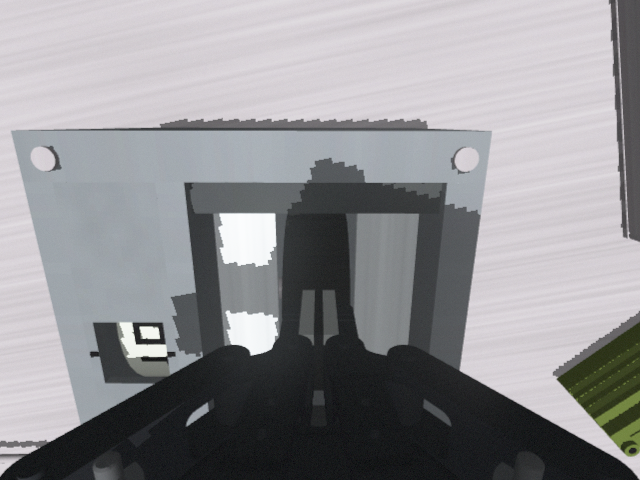

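The wheel turned: the window now shows the bottom loop of the 6 above a bar at the index. I'll lift back for an unobstructed reading.

>>> step_arm(
  deltas=[
    [[0, 0, 0, 10, 0, 0, 0], [0, 0, 0, 30, 0, 0, 0], [0, -12, 2.2, 40, 0, 0, 0], [0, -12, 2.2, 40, 0, 0, 0], [0, 0, 0, 0, 0, 0, 0], [0, 0, 0, 0, 0, 0, 0]],
  ],
)

```text
clock: 4.82
eef_pos: [509.9, -217.3, 225.1]
tool_rot: [3.141, -0.005, -0.19]
force: [0.7, -0.2, -0.7]
width: 0.2
```

```bash
python3 -c "
from h import *
snap('wrist','w5')
win('w5',(170,270,180,260))"
```

```text
{'clock': np.float64(4.817), 'eef_pos': array([ 509.946, -217.29 ,  225.111]), 'tool_rot': array([ 3.141, -0.005, -0.19 ]), 'force': array([ 0.656, -0.238, -0.704]), 'width': np.float64(0.216)}
```

View pics/w5.png

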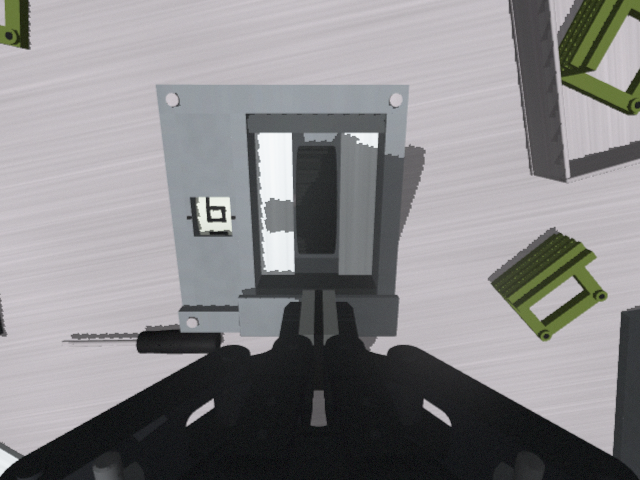

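View pics/win_w5.png

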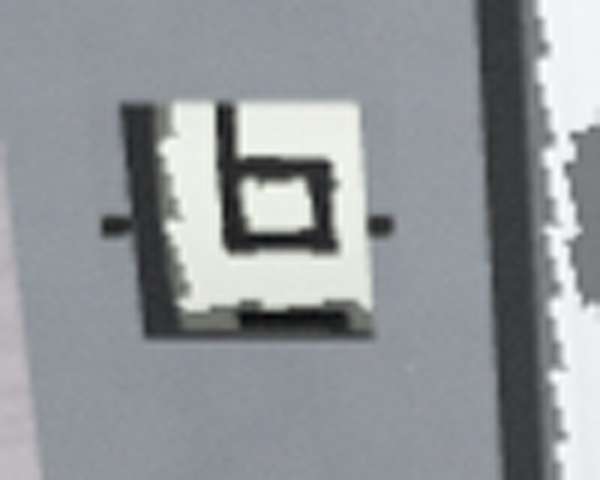

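```bash
cat >> h.py <<'E'
O=np.array([524.,-217.8]);YAW=-0.186
def loc(P,O=O,yaw=YAW):
    P=np.atleast_2d(P);c,s=np.cos(yaw),np.sin(yaw);d=P[:,:2]-O
    return np.c_[d@[c,s],d@[-s,c],P[:,2]]
E
python3 - <<'E'
from h import *
for tag,(u0,v0),sc,(wl,pts) in [("w5",(170,180),6,((24,62,17,53),{"mid":(280,165),"bot":(290,243),"next":(290,316),"markL":(115,227),"markR":(381,225)})),("w1",(185,190),9,((0,0,0,0),{"mid5":(315,160),"bot5":(315,268),"top6":(330,380),"markL":(92,292),"markR":(465,295)}))]:
    a=load(tag+".npz");w=cloud(*a)
    for k,(x,y) in pts.items():
        u=(x+.5)/sc+u0-.5;v=(y+.5)/sc+v0-.5
        ui,vi=int(round(u)),int(round(v)); d=np.median(a[1][vi-1:vi+2,ui-1:ui+2])
        K=a[2];R=cv2.Rodrigues(a[3])[0]
        P=(np.array([(u-K[0,2])/K[0,0]*d,(v-K[1,2])/K[1,1]*d,d])-a[4])@R
        L=loc(P)[0];print(tag,k,L.round(1),"r",np.hypot(L[0],L[2]-55).round(1),"phi",np.arctan2(L[0],L[2]-55).round(3))
E
```

```text
w5 mid [  4.6  71.9 101.9] r 47.1 phi 0.097
w5 bot [ -4.9  71.3 102.6] r 47.8 phi -0.103
w5 next [-14.9  72.8 100.1] r 47.5 phi -0.318
w5 markL [  0.2  87.9 114.7] r 59.7 phi 0.003
w5 markR [  0.3  57.3 114.8] r 59.8 phi 0.005
w1 mid5 [  8.3  72.2 102. ] r 47.7 phi 0.175
w1 bot5 [ -0.9  72.7 102.8] r 47.8 phi -0.019
w1 top6 [-11.4  72.7 101. ] r 47.4 phi -0.244
w1 markL [  0.2  87.7 114.9] r 59.9 phi 0.003
w1 markR [-1.000e-01  5.730e+01  1.145e+02] r 59.5 phi -0.001
```

The reading is now 3.77+0.10 ≈ 3.87 rad (it was 3.32), so the stroke gave 0.55 and 0.53 more is needed. I'll repeat nearly the same stroke.

>>> step_arm(
  deltas=[
    [[0, 1, 0, -35, 0, 0, 0], [0, 0, 0, -35, 0, 0, 0], [0, 0, 0, -30, 0, 0, 0], [0, 0, 0, -14, 0, 0, 0], [0, 0, 0, -4, 0, 0, 0], [0, 0, 0, 0, 0, 0, 0], [0, 0, 0, 0, 0, 0, 0]],
  ],
)

```text
clock: 5.45
eef_pos: [508.0, -215.3, 103.2]
tool_rot: [-3.14, 0.006, -0.189]
force: [-2.9, 2.0, 7.3]
width: 0.0
```

>>> step_arm(
  deltas=[
    [[0, 0, 0, 0, 0, 0, 0], [0, 3.1, -0.6, 0, 0, 0, 0], [0, 3.1, -0.6, 0, 0, 0, 0], [0, 3.1, -0.6, 0, 0, 0, 0], [0, 3.1, -0.6, 0, 0, 0, 0], [0, 3.1, -0.6, 0, 0, 0, 0], [0, 3.1, -0.6, 0, 0, 0, 0], [0, 2, -0.4, 0, 0, 0, 0], [0, 0, 0, 0, 0, 0, 0], [0, 0, 0, 0, 0, 0, 0]],
  ],
)

```text
clock: 6.28
eef_pos: [531.3, -219.9, 104.6]
tool_rot: [-3.14, 0.0, -0.189]
force: [-0.3, 1.5, 7.0]
width: 0.2
```

>>> step_arm(
  deltas=[
    [[0, 0, 0, 10, 0, 0, 0], [0, 0, 0, 30, 0, 0, 0], [0, -12, 2.2, 40, 0, 0, 0], [0, -10, 2.2, 40, 0, 0, 0], [0, 0, 0, 0, 0, 0, 0], [0, 0, 0, 0, 0, 0, 0]],
  ],
)

```text
clock: 6.78
eef_pos: [509.7, -216.9, 226.8]
tool_rot: [3.141, -0.005, -0.19]
force: [-0.8, 0.2, -1.1]
width: -0.0
```

```bash
python3 -c "
from h import *
snap('wrist','w6')
win('w6',(170,270,180,260))"
```

```text
{'clock': np.float64(6.783), 'eef_pos': array([ 509.74 , -216.934,  226.799]), 'tool_rot': array([ 3.141, -0.005, -0.19 ]), 'force': array([-0.757,  0.19 , -1.081]), 'width': np.float64(-0.034)}
```

View pics/win_w6.png

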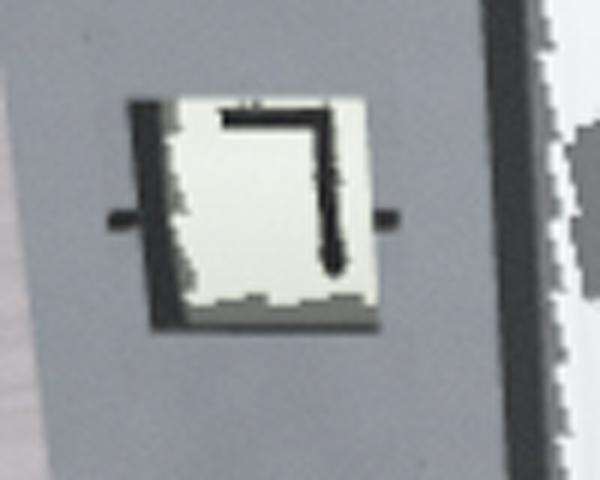

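The 7 is in the window, with its top bar at crop row 118 and its foot at row 275. Measuring its centring.

```bash
python3 - <<'E'
from h import *
a=load("w6.npz")
for k,(x,y) in {"top edge":(275,107),"foot":(333,275),"mid":(328,191),"markL":(122,220),"markR":(387,219)}.items():
    u=(x+.5)/6+170-.5;v=(y+.5)/6+180-.5;ui,vi=int(round(u)),int(round(v)); d=np.median(a[1][vi-1:vi+2,ui-1:ui+2])
    K=a[2];R=cv2.Rodrigues(a[3])[0]
    P=(np.array([(u-K[0,2])/K[0,0]*d,(v-K[1,2])/K[1,1]*d,d])-a[4])@R
    L=loc(P)[0];print(k,L.round(1),"phi",np.arctan2(L[0],L[2]-55).round(3))
E
```

```text
top edge [ 11.   72.7 101.7] phi 0.23
foot [ -9.8  67.3 102.1] phi -0.206
mid [  0.9  66.9 102.8] phi 0.018
markL [  0.3  87.8 114.9] phi 0.006
markR [  0.3  57.2 114.6] phi 0.004
```

The 7 is centred (offset about 0.01 rad). Now to the cover: I'll move to a tilted view pose above the rest, gripper open.

>>> step_arm(
  deltas=[
    [[0, 0, 20, 20, 0, 0, 0], [0, -6, 35, 0, 0, 0, 0], [0, -6, 35, 0, 0, 0, 0], [0, -6, 35, 0, 0, 0, 0], [0, -6, 35, 0, 0, 0, -0.083], [0, -6, 35, 0, 0, 0, 0], [0, -6, 35, 0, -0.03, -0.108, 0], [0.5, -6, 35, 0, -0.03, -0.108, 0], [0.5, -6, 35, 0, -0.03, -0.108, 0], [0.5, -6, 35, 0, -0.03, -0.108, 0]],
  ],
)

```text
clock: 7.67
eef_pos: [460.5, 80.1, 241.2]
tool_rot: [3.121, -0.335, -0.272]
force: [0.8, -0.2, -0.2]
width: 35.5
```

>>> step_arm(
  deltas=[
    [[0.5, -6, 35, -10, 0, 0, 0], [0.5, -6, 35, -20, 0, 0, 0], [0.5, 0, 8, -20, 0, 0, 0], [0.5, 0, 0, 0, 0, 0, 0], [0.5, 0, 0, 0, 0, 0, 0], [0.5, 0, 0, 0, 0, 0, 0]],
  ],
)

```text
clock: 8.17
eef_pos: [450.7, 154.2, 192.5]
tool_rot: [3.119, -0.335, -0.276]
force: [0.6, 0.0, -0.2]
width: 42.5
```

```bash
python3 -c "
from h import *
snap('wrist','w7')"
```

```text
{'clock': np.float64(8.167), 'eef_pos': array([450.721, 154.171, 192.47 ]), 'tool_rot': array([ 3.119, -0.335, -0.276]), 'force': array([ 0.598,  0.005, -0.188]), 'width': np.float64(42.528)}
```

View pics/w7.png

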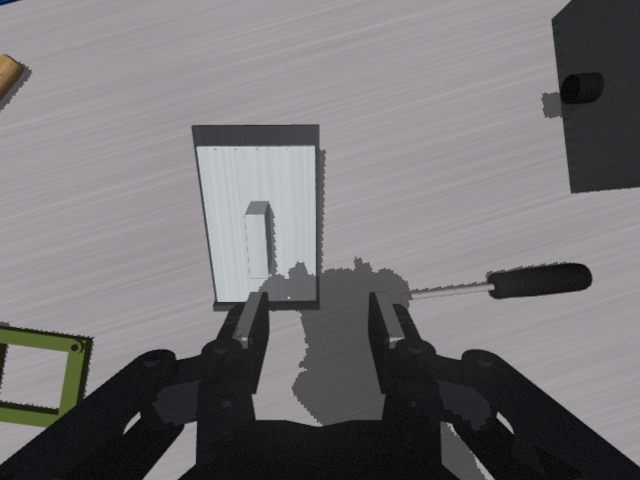

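The view shows the plate on the rest, centred at about (258,225) with the rib at (258,240). Part of the motion was truncated, so I'll remeasure.

```bash
cat > plate.py <<'E'
from h import *
import sys
from scipy.spatial.transform import Rotation as Ro
def plate(tag,box):
    a=load(tag+".npz");w=cloud(*a);p=a[0].astype(int)
    u0,u1,v0,v1=box
    q=w[v0:v1,u0:u1].reshape(-1,3);c=p[v0:v1,u0:u1].reshape(-1,3)
    m=(c.min(1)>150)&(q[:,2]>20);q=q[m];A=q
    for t in (20,8,4,3,2,2):
        ce=A.mean(0);n=np.linalg.svd(A-ce,full_matrices=False)[2][2];n*=np.sign(n[2])
        res=(q-ce)@n;A=q[abs(res)<t]
    x=np.array([-n[0],-n[1],0])*n[2];x[2]=n[0]**2+n[1]**2;x/=np.linalg.norm(x);y=np.cross(n,x)
    st=np.c_[(A-ce)@x,(A-ce)@y].astype(np.float32)
    r=cv2.minAreaRect(st)
    c3=ce+r[0][0]*x+r[0][1]*y
    print("n",n,"tilt",np.arccos(n[2]),"az",np.arctan2(x[1],x[0]),"rect",r,"topcentre",c3)
    k=(res>20)&(res<45);rb=q[k]
    if k.sum()>10:
        s2=np.c_[(rb-c3)@x,(rb-c3)@y];print("rib xy",np.percentile(s2,[2,50,98],axis=0),"h",res[k].max())
    return c3,n
if __name__=="__main__": plate(sys.argv[1],[int(v) for v in sys.argv[2:]])
E
python3 plate.py w7 185 330 115 320
```

```text
n [-0.4185821   0.11648925  0.90067712] tilt 0.4494708849619122 az -0.27142683462355044 rect ((-15.492671966552734, -2.0324325561523438), (83.62223052978516, 130.1773223876953), 89.9648666381836) topcentre [502.31145636 182.83920569  59.31180199]
rib xy [[-23.51458584  -6.1787695 ]
 [  1.52874228   0.08658312]
 [ 23.67541216   6.45209158]] h 31.870088675161536
```

The plate measures 83.6×130.2 mm, so it is the small cover. The underside centre comes out at z≈54.8 (expected 55), tilt 0.449, yaw −0.271. Moving to pre-grasp.

>>> step_arm(
  deltas=[
    [[0.5, 5, 12, 0, -0.031, -0.111, 0], [0.5, 5, 12, 0, 0, 0, 0], [0.5, 5, 13, -20, 0, 0, 0], [0.5, 7, 0, -25, 0, 0, 0], [0.5, 0, 0, -25, 0, 0, 0], [0.5, 0, 0, 0, 0, 0, 0], [0.5, 0, 0, 0, 0, 0, 0], [0.5, 0, 0, 0, 0, 0, 0]],
  ],
)

```text
clock: 8.88
eef_pos: [480.3, 196.5, 148.0]
tool_rot: [3.087, -0.377, -0.276]
force: [-0.4, -0.8, 0.4]
width: 42.6
```

```bash
python3 -c "
from h import *
from scipy.spatial.transform import Rotation as R
from cell import ctrl
snap('wrist','w8')
s=ctrl.read_state()
T=R.from_euler('xyz',[np.pi,0,0]); T=R.from_euler('ZY',[-.2714,-.4495])*T
print('rotneeded',(T*R.from_euler('xyz',s['tool_rot']).inv()).as_rotvec())
n=T.as_matrix()@[0,0,-1];print(n)
print('to grasp',np.array([502.8,182.6,58.8])+11*n-s['eef_pos'])"
```

```text
{'clock': np.float64(8.883), 'eef_pos': array([480.261, 196.545, 148.031]), 'tool_rot': array([ 3.087, -0.377, -0.276]), 'force': array([-0.409, -0.77 ,  0.443]), 'width': np.float64(42.586)}
rotneeded [ 0.02766833 -0.08331115  0.02618315]
[-0.41861049  0.11648505  0.90066447]
to grasp [ 18.03476357 -13.00467408 -79.42928266]
```

View pics/w8.png

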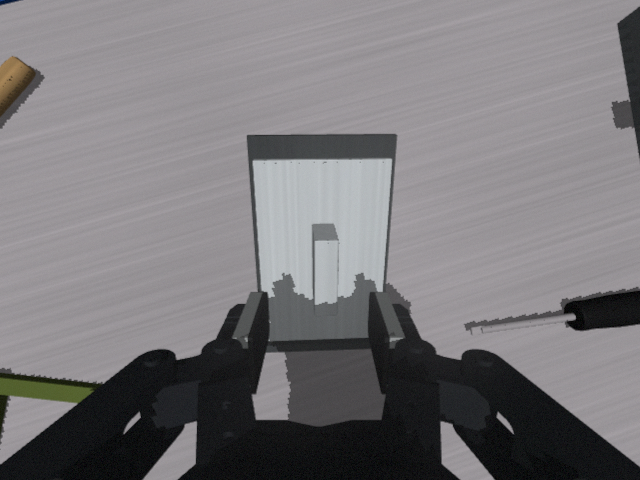

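The rib is centred between the fingers at (325,265). The tilt wasn't fully reached, so I'll check joint limits.

>>> step_arm(
  deltas=[
    [[0.5, 0, 0, 0, 0, -0.04, 0.015], [0.5, 0, 0, 0, 0.02, -0.04, 0.015], [0.5, 0, 0, 0, 0, 0, 0], [0.5, 0, 0, 0, 0, 0, 0]],
  ],
)

```text
clock: 9.27
eef_pos: [488.0, 209.2, 170.0]
tool_rot: [3.106, -0.422, -0.26]
force: [-0.8, 0.7, -0.4]
width: 42.8
```

```bash
python3 -c "
from cell import ctrl
s=ctrl.read_state();print(s['qpos'].round(3),s['eef_pos'],s['tool_rot'],s['qd'].round(3))"
```

```text
[-1.015  0.552  0.47   2.192  0.491  0.233 -2.941] [487.9748468  209.20564222 169.96127103] [ 3.10554868 -0.42150726 -0.25963481] [ 0.015  0.019 -0.013  0.007 -0.001  0.003  0.   ]
```

Joints 6 and 7 are both at their limits (0.233 and −2.94). The pads contact the rib flanks whatever the turn about the jaw axis, so I'll untilt, spin the tool half a turn and grasp with less tilt.

>>> step_arm(
  deltas=[
    [[0.5, 0, 0, 20, 0.028, 0.101, 0], [0.5, 0, 0, 20, 0.028, 0.101, 0], [0.5, 0, 0, 20, 0.028, 0.101, 0], [0.5, 0, 0, 20, 0.028, 0.101, 0], [0.5, 0, 0, 0, 0, 0, 0.12], [0.5, 0, 0, 0, 0, 0, 0.12], [0.5, 0, 0, 0, 0, 0, 0.12], [0.5, 0, 0, 0, 0, 0, 0.12], [0.5, 0, 0, 0, 0, 0, 0.12], [0.5, 0, 0, 0, 0, 0, 0.12]],
  ],
)

```text
clock: 10.1
eef_pos: [488.7, 206.7, 233.4]
tool_rot: [3.1, -0.062, 0.462]
force: [-0.1, 0.3, 0.1]
width: 42.5
```

>>> step_arm(
  deltas=[
    [[0.5, 0, 0, 0, 0, 0, 0.12], [0.5, 0, 0, 0, 0, 0, 0.12], [0.5, 0, 0, 0, 0, 0, 0.12], [0.5, 0, 0, 0, 0, 0, 0.12], [0.5, 0, 0, 0, 0, 0, 0.12], [0.5, 0, 0, 0, 0, 0, 0.12], [0.5, 0, 0, 0, 0, 0, 0.12], [0.5, 0, 0, 0, 0, 0, 0.12], [0.5, 0, 0, 0, 0, 0, 0.12], [0.5, 0, 0, 0, 0, 0, 0.12]],
  ],
)

```text
clock: 10.93
eef_pos: [488.7, 206.5, 233.3]
tool_rot: [3.101, -0.062, 1.662]
force: [0.3, 0.2, -0.9]
width: 42.7
```

>>> step_arm(
  deltas=[
    [[0.5, 0, 0, 0, 0, 0, 0.12], [0.5, 0, 0, 0, 0, 0, 0.12], [0.5, 0, 0, 0, 0, 0, 0.12], [0.5, 0, 0, 0, 0, 0, 0.12], [0.5, 0, 0, 0, 0, 0, 0.12], [0.5, 0, 0, 0, 0, 0, 0.12], [0.5, 0, 0, 0, 0, 0, 0.12], [0.5, 0, 0, 0, 0, 0, 0.12], [0.5, 0, 0, 0, 0, 0, 0.12], [0.5, 0, 0, 0, 0, 0, 0.12]],
  ],
)

```text
clock: 11.77
eef_pos: [489.0, 206.4, 233.2]
tool_rot: [3.102, -0.063, 2.862]
force: [-0.0, 0.4, -0.4]
width: 42.4
```

```bash
python3 -c "
from cell import ctrl
s=ctrl.read_state();print(s['qpos'].round(3),s['eef_pos'],s['tool_rot'],s['qd'].round(3))"
```

```text
[ 0.221  0.662 -1.011  1.818  0.566  1.014  0.285] [488.96803706 206.35682804 233.21995689] [ 3.1015378  -0.06294644  2.86182591] [ 0.132  0.207 -0.377 -0.095  0.258  0.314  1.161]
```

Joints are comfortable now (q6 = 1.01, q7 = 0.29). Working out the grasp with 0.3 tilt.

```bash
cat > g.py <<'E'
from h import *
from scipy.spatial.transform import Rotation as R
from cell import ctrl
s=ctrl.read_state()
tilt=.3
T=R.from_euler('ZYX',[-.2714,-tilt,np.pi])*R.from_euler('z',np.pi)
cur=R.from_euler('xyz',s['tool_rot'])
print(s['clock'],'rotvec',(T*cur.inv()).as_rotvec().round(3))
n=np.array([-.4185,.1165,.9007]); U=np.array([502.8,182.6,58.8])-5*n
tz=T.as_matrix()@[0,0,1]
g=U+28*n; tcp=g+11*tz
print('pos',s['eef_pos'].round(1),'tcp goal',tcp.round(1),'delta',(tcp-s['eef_pos']).round(1),'approach dir',tz.round(3),'q',s['qpos'].round(2))
E
python3 g.py
```

```text
11.7667 rotvec [-0.137 -0.338  0.004]
pos [489.  206.4 233.2] tcp goal [496.3 184.4  69. ] delta [   7.3  -21.9 -164.2] approach dir [ 0.285 -0.079 -0.955] q [ 0.22  0.66 -1.01  1.82  0.57  1.01  0.29]
```

>>> step_arm(
  deltas=[
    [[0.5, -3, -4, -10, -0.034, -0.085, 0], [0.5, -3, -4, -20, -0.034, -0.085, 0], [0.5, -2, -4, -25, -0.034, -0.085, 0], [0.5, -2, -5, -25, -0.034, -0.083, 0], [0.5, 0, 0, -27, 0, 0, 0], [0.5, 0, 0, 0, 0, 0, 0], [0.5, 0, 0, 0, 0, 0, 0]],
  ],
)

```text
clock: 12.35
eef_pos: [480.4, 190.6, 133.2]
tool_rot: [3.139, 0.273, 2.86]
force: [0.4, 0.5, -0.1]
width: 42.5
```

```bash
python3 g.py; python3 -c "
from h import *
snap('wrist','w9')"; python3 g.py
```

```text
12.35 rotvec [-0.009 -0.025  0.01 ]
pos [480.4 190.6 133.2] tcp goal [496.3 184.4  69. ] delta [ 16.   -6.2 -64.2] approach dir [ 0.285 -0.079 -0.955] q [-0.13  0.62 -0.64  2.17  1.18  0.62 -0.4 ]
{'clock': np.float64(12.35), 'eef_pos': array([480.351, 190.585, 133.233]), 'tool_rot': array([3.139, 0.273, 2.86 ]), 'force': array([ 0.353,  0.545, -0.06 ]), 'width': np.float64(42.517)}
12.4 rotvec [-0.011 -0.023  0.011]
pos [481.4 191.1 134.2] tcp goal [496.3 184.4  69. ] delta [ 14.9  -6.7 -65.2] approach dir [ 0.285 -0.079 -0.955] q [-0.13  0.62 -0.64  2.16  1.18  0.62 -0.4 ]
```

View pics/w9.png

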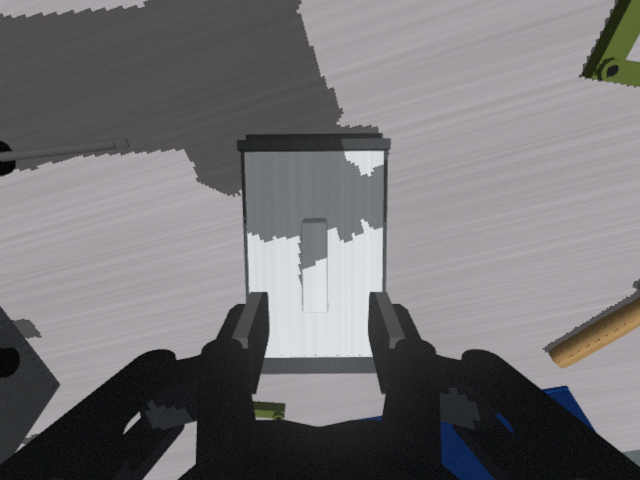

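Seen from the uphill side, the rib is at column 315, centred between fingers at 257 and 380. Approaching.

>>> step_arm(
  deltas=[
    [[0.5, 4, -2, -16, -0.01, -0.024, 0.01], [0.5, 4, -2, -16, 0, 0, 0], [0.5, 4, -2, -16, 0, 0, 0], [0.5, 0, 0, -5, 0, 0, 0], [0.5, 0, 0, 0, 0, 0, 0], [0.5, 0, 0, 0, 0, 0, 0]],
  ],
)

```text
clock: 12.9
eef_pos: [493.7, 185.3, 81.6]
tool_rot: [3.139, 0.301, 2.868]
force: [-1.0, 0.1, 0.1]
width: 42.8
```

```bash
python3 g.py
```

```text
12.9 rotvec [-0.002  0.002  0.002]
pos [493.7 185.3  81.6] tcp goal [496.3 184.4  69. ] delta [  2.6  -0.8 -12.6] approach dir [ 0.285 -0.079 -0.955] q [-0.19  0.72 -0.54  2.19  1.45  0.57 -0.64]
```

>>> step_arm(
  deltas=[
    [[0.5, 1.5, -0.5, -6, 0, 0, 0], [0.5, 1, -0.3, -6, 0, 0, 0], [0.5, 0, 0, 0, 0, 0, 0], [0.5, 0, 0, 0, 0, 0, 0], [0.2, 0, 0, 0, 0, 0, 0], [0.0, 0, 0, 0, 0, 0, 0], [0, 0, 0, 0, 0, 0, 0], [0, 0, 0, 0, 0, 0, 0], [0, 0, 0, 0, 0, 0, 0]],
  ],
)

```text
clock: 13.65
eef_pos: [495.6, 184.5, 69.2]
tool_rot: [3.14, 0.301, 2.869]
force: [-1.4, 0.9, 5.5]
width: 13.1
```

```bash
python3 g.py
```

```text
13.65 rotvec [-0.001  0.002  0.   ]
pos [495.6 184.5  69.2] tcp goal [496.3 184.4  69. ] delta [ 0.7 -0.1 -0.2] approach dir [ 0.285 -0.079 -0.955] q [-0.19  0.75 -0.53  2.2   1.5   0.57 -0.69]
```

Gripped on the rib (width 13.1). Lifting gently.

>>> step_arm(
  deltas=[
    [[0, 0, 0, 4, 0, 0, 0], [0, 0, 0, 8, 0, 0, 0], [0, 0, 0, 15, 0, 0, 0], [0, 0, 0, 25, 0, 0, 0], [0, 0, 0, 30, 0, 0, 0], [0, 0, 0, 30, 0, 0, 0], [0, 0, 0, 30, 0, 0, 0], [0, 0, 0, 20, 0, 0, 0], [0, 0, 0, 0, 0, 0, 0], [0, 0, 0, 0, 0, 0, 0]],
  ],
)

```text
clock: 14.48
eef_pos: [495.7, 184.0, 231.4]
tool_rot: [3.139, 0.302, 2.868]
force: [-0.4, 0.1, -2.7]
width: 12.8
```

```bash
python3 g.py; python3 -c "
from h import *
snap('wrist','w10')"; python3 plate.py w10 220 420 100 420
```

```text
14.4833 rotvec [-0.002  0.003  0.001]
pos [495.7 184.  231.4] tcp goal [496.3 184.4  69. ] delta [   0.6    0.4 -162.4] approach dir [ 0.285 -0.079 -0.955] q [-0.01  0.47 -0.75  2.07  0.89  0.74 -0.06]
{'clock': np.float64(14.483), 'eef_pos': array([495.683, 183.986, 231.398]), 'tool_rot': array([3.139, 0.302, 2.868]), 'force': array([-0.398,  0.122, -2.655]), 'width': np.float64(12.756)}
n [-0.41990181  0.11592542  0.90013541] tilt 0.45071605257461816 az -0.26936763030473704 rect ((2.8069019317626953, 3.85015869140625), (81.01932525634766, 120.11534881591797), 43.874271392822266) topcentre [501.78293925 198.62935259 218.90256352]
rib xy [[ 14.06131062 -21.65286028]
 [ 22.28456693 -14.88443495]
 [ 29.7605649   -8.5003012 ]] h 41.015686415469865
```

View pics/w10.png

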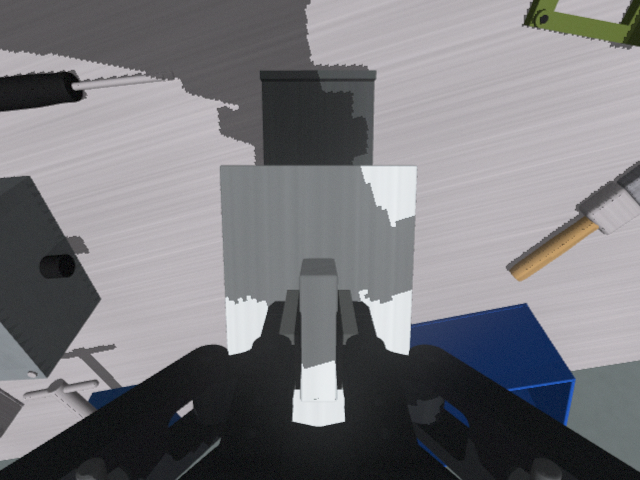

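The plate is held with tilt 0.451 unchanged. Its near end (image top) runs from (220,166) to (416,166). Checking that edge against the expected offset.

```bash
python3 - <<'E'
from h import *
from scipy.spatial.transform import Rotation as R
a=load("w10.npz");w=cloud(*a)
e=w[169:173,235:405].reshape(-1,3);m=np.nanmean(e,0)
L,Rr=w[169,224],w[169,411]
print(L,Rr,(L+Rr)/2,np.linalg.norm(L-Rr))
tcp=np.array([495.7,184.1,231.3])
C=R.from_euler('ZY',[-.2714,-.4495]).as_matrix()
print("edge mid in cover axes rel tcp",C.T@((L+Rr)/2-tcp))
U=np.array([502.8,182.6,58.8])-5*C[:,2]
print("TCP in cover frame (from grasp)",C.T@(np.array([495.7,184.5,69.2])-U))
E
```

```text
[437.38457425 159.3552976  192.58585948] [457.89729546 235.84778431 194.7266929 ] [447.64093486 197.60154095 193.65627619] 79.22408359282024
edge mid in cover axes rel tcp [-61.31743455   0.12364167 -12.21360825]
TCP in cover frame (from grasp) [-2.10044625 -0.07291782 17.56036658]
```

Grasp offset confirmed: TCP is (−2.1, 0, 17.5) in the cover frame. Transferring to above the counter, reducing plate tilt to 0.25 and turning to the counter's yaw.

>>> step_arm(
  deltas=[
    [[0, 3, -15, 10, 0, 0, 0], [0, 3, -30, 0, 0, 0, 0.043], [0, 3, -35, 0, 0, 0, 0.042], [0, 3, -35, 0, 0.018, 0.1, 0], [0, 3, -35, 0, 0.019, 0.097, 0], [0, 3, -35, 0, 0, 0, 0], [0, 3, -35, 0, 0, 0, 0], [0, 3, -35, 0, 0, 0, 0], [0, 3, -35, 0, 0, 0, 0], [0, 3, -35, 0, 0, 0, 0]],
  ],
)

```text
clock: 15.37
eef_pos: [523.8, -133.8, 238.0]
tool_rot: [-3.138, 0.125, 2.954]
force: [1.3, 0.0, -1.6]
width: 12.9
```

>>> step_arm(
  deltas=[
    [[0, 3, -35, 0, 0, 0, 0], [0, 3, -30, 0, 0, 0, 0], [0, 3, -14, 0, 0, 0, 0], [0, 0, 0, 0, 0, 0, 0], [0, 0, 0, 0, 0, 0, 0], [0, 0, 0, 0, 0, 0, 0]],
  ],
)

```text
clock: 15.87
eef_pos: [533.5, -209.4, 238.9]
tool_rot: [-3.14, 0.126, 2.955]
force: [-0.1, 0.9, -1.9]
width: 12.9
```

```bash
cat > p.py <<'E'
import sys
from h import *
from scipy.spatial.transform import Rotation as R
from cell import ctrl
# args: near-edge local x, near-edge z(bottom), theta
ex,ez,th=map(float,sys.argv[1:4]); OFF=np.array([-2.1,0,17.5]); DT=.4495-.3013; O=np.array([524.4,-218.0])
s=ctrl.read_state();cur=R.from_euler('xyz',s['tool_rot'])
C=R.from_euler('ZY',[YAW,-th]); T=R.from_euler('ZYX',[YAW,-(th-DT),np.pi])*R.from_euler('z',np.pi)
N=np.r_[O,0]+R.from_euler('z',YAW).apply([ex,0,ez])
tcp=N+C.apply(np.array([65,0,0])+OFF)
print(s['clock'].round(2),'pos',s['eef_pos'].round(1),'delta',(tcp-s['eef_pos']).round(1),'rotvec',(T*cur.inv()).as_rotvec().round(3),'F',s['force'].round(1),'w',s['width'].round(1),'q',s['qpos'].round(2))
# estimated present plate pose
Cc=cur*R.from_euler('z',np.pi).inv()*R.from_euler('x',np.pi).inv()*R.from_euler('y',-DT)
U=s['eef_pos']-Cc.apply(OFF); ne=U-Cc.apply([65,0,0]); fe=U+Cc.apply([65,0,0])
f=lambda P: loc(P,O)[0].round(1)
print('est U',f(U),'near edge',f(ne),'far',f(fe),'tilt',np.arccos(Cc.as_matrix()[2,2]).round(3))
E
python3 p.py -46 140 .25
```

```text
Traceback (most recent call last):
  File "p.py", line 11, in <module>
    print(s['clock'].round(2),'pos',s['eef_pos'].round(1),'delta',(tcp-s['eef_pos']).round(1),'rotvec',(T*cur.inv()).as_rotvec().round(3),'F',s['force'].round(1),'w',s['width'].round(1),'q',s['qpos'].round(2))
          ^^^^^^^^^^^^^^^^
AttributeError: 'float' object has no attribute 'round'
```

```bash
sed -i "s/s\['clock'\].round(2)/round(float(s['clock']),2)/; s/s\['width'\].round(1)/round(float(s['width']),1)/" p.py; python3 p.py -46 140 .25; python3 -c "
from h import *
snap('wrist','w11')"
```

```text
15.87 pos [ 533.5 -209.4  238.9] delta [  1.3 -10.6 -66.4] rotvec [0.006 0.024 0.001] F [-0.1  0.9 -1.9] w 12.9 q [ 0.92  0.6  -0.91  1.84  0.64  0.87  1.11]
est U [ 14.1  10.1 222.6] near edge [-48.4  10.1 205. ] far [ 76.7  10.1 240.2] tilt 0.274
{'clock': np.float64(15.867), 'eef_pos': array([ 533.529, -209.367,  238.887]), 'tool_rot': array([-3.14 ,  0.126,  2.955]), 'force': array([-0.105,  0.906, -1.935]), 'width': np.float64(12.908)}
```

View pics/w11.png

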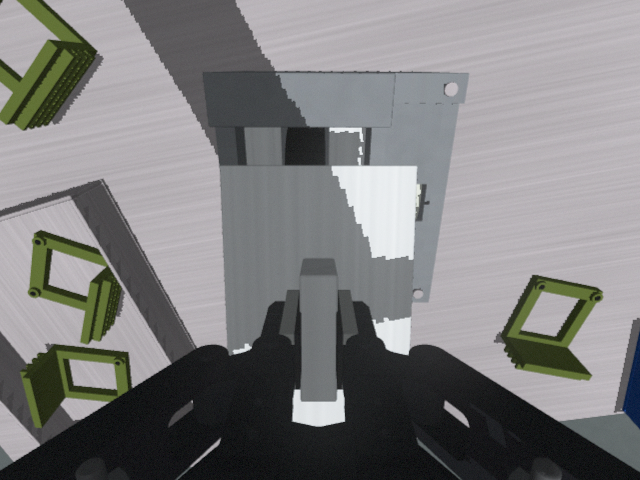

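The plate's near end (row 166) hangs over the recess, with the lip at rows 75–130. Closing in.

>>> step_arm(
  deltas=[
    [[0, 0.5, -5, -20, 0.006, 0.024, 0], [0, 0.5, -5, -20, 0, 0, 0], [0, 0.5, -0.5, -16, 0, 0, 0], [0, 0, 0, -10, 0, 0, 0], [0, 0, 0, 0, 0, 0, 0], [0, 0, 0, 0, 0, 0, 0], [0, 0, 0, 0, 0, 0, 0]],
  ],
)

```text
clock: 16.5
eef_pos: [536.6, -220.6, 175.3]
tool_rot: [-3.14, 0.106, 2.955]
force: [0.1, 0.7, -1.3]
width: 12.7
```

```bash
python3 p.py -46 111 .25; python3 -c "
from h import *
snap('wrist','w12')"; python3 - <<'E'
from h import *
a=load("w12.npz");w=cloud(*a)
O=np.array([524.4,-218.0])
q=w[0:300,100:560].reshape(-1,3);l=loc(q,O)
k=(l[:,2]>124)&(l[:,2]<133)&(l[:,0]<-50)&(l[:,0]>-90);print("lip x",np.percentile(l[k,0],[1,99]),"y",np.percentile(l[k,1],[1,99]),"z",np.median(l[k,2]))
E
```

```text
16.5 pos [ 536.6 -220.6  175.3] delta [ -1.8   0.6 -31.7] rotvec [0.003 0.004 0.001] F [ 0.1  0.7 -1.3] w 12.7 q [ 0.87  0.69 -0.83  1.87  0.73  0.79  1.05]
est U [ 18.9  -0.3 158.8] near edge [-44.   -0.3 142.5] far [ 81.9  -0.4 175.2] tilt 0.254
{'clock': np.float64(16.5), 'eef_pos': array([ 536.635, -220.61 ,  175.259]), 'tool_rot': array([-3.14 ,  0.106,  2.955]), 'force': array([ 0.068,  0.654, -1.311]), 'width': np.float64(12.696)}
lip x [-84.86872068 -54.58993607] y [-55.68236737  91.43762491] z 129.16012723597458
```

View pics/w12.png

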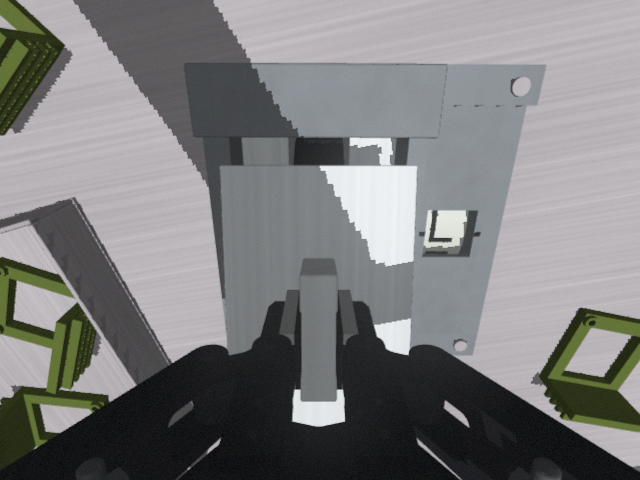

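The frame checks out: the lip measures x −84.9..−54.6 (expected −85..−54). Lowering the near end beside the lip.

>>> step_arm(
  deltas=[
    [[0, -1, 0.5, -10, 0, 0, 0], [0, -0.5, 0, -10, 0, 0, 0], [0, 0, 0, -8, 0, 0, 0], [0, 0, 0, 0, 0, 0, 0], [0, 0, 0, 0, 0, 0, 0]],
  ],
)

```text
clock: 16.97
eef_pos: [533.7, -220.8, 145.3]
tool_rot: [-3.14, 0.103, 2.953]
force: [-0.8, -0.5, -1.2]
width: 12.8
```

```bash
python3 p.py -46 111 .25
```

```text
16.97 pos [ 533.7 -220.8  145.3] delta [ 1.1  0.9 -1.8] rotvec [0.002 0.    0.002] F [-0.8 -0.5 -1.2] w 12.8 q [ 0.85  0.73 -0.79  1.9   0.78  0.73  1.01]
est U [ 16.1  -1.1 128.9] near edge [-46.9  -1.  112.8] far [ 79.   -1.2 145. ] tilt 0.251
```

>>> step_arm(
  deltas=[
    [[0, 0.2, 0.9, -1.5, 0, 0, 0], [0, -4, 0.75, 0, 0, 0, 0], [0, -4, 0.75, 0, 0, 0, 0], [0, -4, 0.75, 0, 0, 0, 0], [0, -4, 0.75, 0, 0, 0, 0], [0, 0, 0, 0, 0, 0, 0], [0, 0, 0, 0, 0, 0, 0], [0, 0, 0, 0, 0, 0, 0]],
  ],
)

```text
clock: 17.63
eef_pos: [518.7, -217.2, 144.9]
tool_rot: [-3.14, 0.105, 2.953]
force: [0.2, -0.5, -1.7]
width: 13.0
```

```bash
python3 p.py -65 109.5 .2;python3 -c "
from h import *
snap('wrist','w13')"
```

```text
17.63 pos [ 518.7 -217.2  144.9] delta [-1.   0.5 -5.7] rotvec [0.012 0.052 0.003] F [ 0.2 -0.5 -1.7] w 13.0 q [ 0.86  0.71 -0.79  1.94  0.79  0.71  0.99]
est U [  0.6  -0.3 128.5] near edge [-62.3  -0.2 112.2] far [ 63.6  -0.5 144.7] tilt 0.253
{'clock': np.float64(17.633), 'eef_pos': array([ 518.654, -217.211,  144.894]), 'tool_rot': array([-3.14 ,  0.105,  2.953]), 'force': array([ 0.188, -0.471, -1.724]), 'width': np.float64(12.994)}
```

View pics/w13.png

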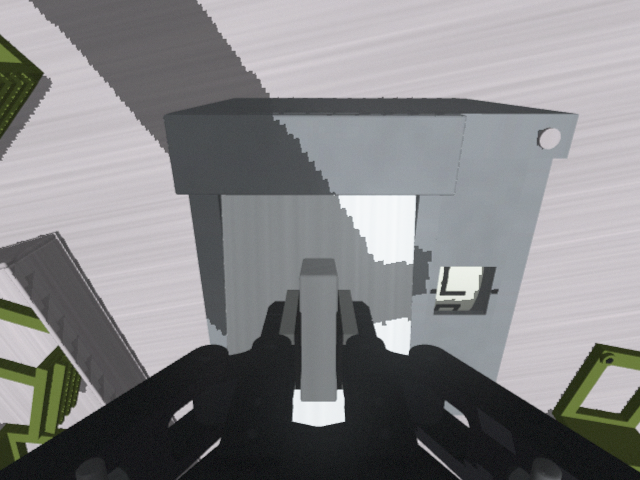

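The near end is tucked under the lip, whose edge at row 193 occludes it. No contact force and y is centred. Levelling in stages about the near edge.

>>> step_arm(
  deltas=[
    [[0, 0.6, -0.1, -3.2, 0.008, 0.041, 0], [0, 0.6, -0.1, -3.2, 0.008, 0.041, 0], [0, 0, 0, 0, 0, 0, 0], [0, 0, 0, 0, 0, 0, 0], [0, 0, 0, 0, 0, 0, 0]],
  ],
)

```text
clock: 18.1
eef_pos: [519.4, -217.1, 138.2]
tool_rot: [-3.14, 0.021, 2.953]
force: [-0.5, 1.0, -2.2]
width: 12.8
```

```bash
python3 p.py -65 109.5 .08
```

```text
18.1 pos [ 519.4 -217.1  138.2] delta [ 1.3 -0.2 -6.3] rotvec [0.018 0.087 0.002] F [-0.5  1.  -2.2] w 12.8 q [ 0.84  0.75 -0.8   1.86  0.74  0.82  1.04]
est U [-0.000e+00 -1.000e-01  1.213e+02] near edge [-6.410e+01  1.000e-01  1.104e+02] far [ 64.   -0.2 132.3] tilt 0.169
```

>>> step_arm(
  deltas=[
    [[0, 0.7, -0.1, -3, 0.009, 0.043, 0.001], [0, 0.6, -0.1, -3, 0.009, 0.044, 0.001], [0, 0, 0, 0, 0, 0, 0], [0, 0, 0, 0, 0, 0, 0], [0, 0, 0, 0, 0, 0, 0]],
  ],
)

```text
clock: 18.52
eef_pos: [520.4, -217.3, 132.4]
tool_rot: [-3.141, -0.068, 2.956]
force: [-0.9, -0.0, -1.2]
width: 12.9
```

```bash
python3 p.py -65 108.5 0
```

```text
18.52 pos [ 520.4 -217.3  132.4] delta [ 1.9 -0.3 -6.4] rotvec [0.015 0.079 0.   ] F [-0.9 -0.  -1.2] w 12.9 q [ 0.82  0.8  -0.8   1.78  0.69  0.94  1.09]
est U [-6.000e-01 -1.000e-01  1.151e+02] near edge [-6.530e+01 -1.000e-01  1.099e+02] far [ 6.420e+01 -1.000e-01  1.203e+02] tilt 0.081
```

>>> step_arm(
  deltas=[
    [[0, 1, -0.2, -3, 0.007, 0.04, 0], [0, 0.9, -0.2, -3, 0.008, 0.039, 0], [0, 0, 0, 0, 0, 0, 0], [0, 0, 0, 0, 0, 0, 0], [0, 0, 0, 0, 0, 0, 0]],
  ],
)

```text
clock: 18.93
eef_pos: [523.0, -218.0, 126.7]
tool_rot: [-3.141, -0.147, 2.955]
force: [0.5, -0.7, -0.2]
width: 12.5
```

```bash
python3 p.py -65 108.0 0
```

```text
18.93 pos [ 523.  -218.   126.7] delta [-0.6  0.4 -1.2] rotvec [0.001 0.001 0.   ] F [ 0.5 -0.7 -0.2] w 12.5 q [ 0.79  0.85 -0.79  1.71  0.66  1.05  1.12]
est U [  0.7  -0.3 109.3] near edge [-64.3  -0.3 109.1] far [ 65.7  -0.3 109.4] tilt 0.002
```

Level, about 1 mm above the ledges. Setting it down.

>>> step_arm(
  deltas=[
    [[0, -0.5, 0.3, -1, 0, 0, 0], [0, 0, 0, -0.5, 0, 0, 0], [0, 0, 0, 0, 0, 0, 0], [0, 0, 0, 0, 0, 0, 0]],
  ],
)

```text
clock: 19.27
eef_pos: [523.0, -218.0, 126.7]
tool_rot: [-3.14, -0.146, 2.955]
force: [0.7, -1.3, 9.2]
width: 13.0
```

```bash
python3 p.py -65 108.0 0;python3 -c "
from h import *
snap('wrist','w14')"
```

```text
19.27 pos [ 523.  -218.   126.7] delta [-0.6  0.4 -1.2] rotvec [0.002 0.002 0.   ] F [ 0.7 -1.3  9.2] w 13.0 q [ 0.79  0.85 -0.79  1.71  0.66  1.04  1.12]
est U [  0.7  -0.3 109.2] near edge [-64.3  -0.3 109. ] far [ 65.7  -0.3 109.4] tilt 0.003
{'clock': np.float64(19.267), 'eef_pos': array([ 522.973, -218.016,  126.684]), 'tool_rot': array([-3.14 , -0.146,  2.955]), 'force': array([ 0.726, -1.287,  9.196]), 'width': np.float64(12.956)}
```

View pics/w14.png

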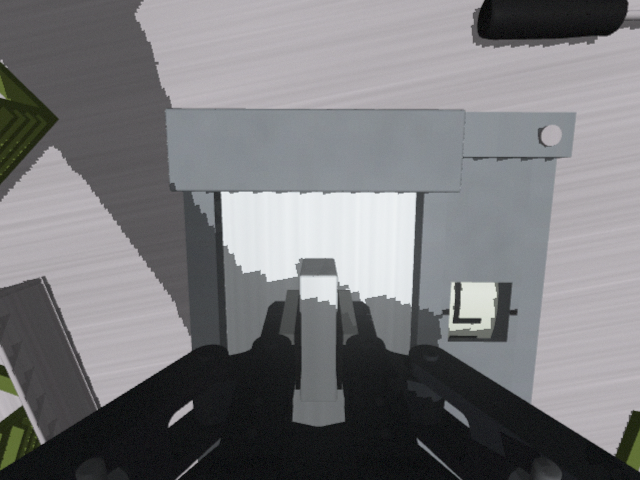

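The plate is seated: it carries 9 N contact, shows gaps to both walls at (220,270) and (418,270), and its end is under the lip. Releasing and backing off.

>>> step_arm(
  deltas=[
    [[0.15, 0, 0, 0, 0, 0, 0], [0.3, 0, 0, 0, 0, 0, 0], [0.4, 0, 0, 0, 0, 0, 0], [0.4, 0, 0, 0, 0, 0, 0], [0.4, 0, 0, 0, 0, 0, 0], [0.4, 0, 0, 5, 0, 0, 0], [0.4, 0, 0, 15, 0, 0, 0], [0.4, 0, 0, 25, 0, 0, 0], [0.4, 0, 0, 30, 0, 0, 0], [0.4, 0, 0, 30, 0, 0, 0]],
  ],
)

```text
clock: 20.15
eef_pos: [522.2, -217.1, 231.9]
tool_rot: [3.141, -0.149, 2.956]
force: [1.1, -0.2, -0.4]
width: 34.0
```

>>> step_arm(
  deltas=[
    [[0.4, 10, 0, 30, 0, 0, 0], [0.4, 10, 0, 20, 0, 0, 0], [0.4, 0, 0, 0, 0, 0, 0], [0.4, 0, 0, 0, 0, 0, 0], [0.4, 0, 0, 0, 0, 0, 0], [0.4, 0, 0, 0, 0, 0, 0]],
  ],
)

```text
clock: 20.65
eef_pos: [541.2, -217.7, 278.9]
tool_rot: [-3.141, -0.151, 2.955]
force: [-0.3, -0.5, 1.1]
width: 34.1
```

```bash
python3 -c "
from h import *
snap('wrist','w15');snap('top','t15')"; python3 plate.py w15 200 450 80 400
```

```text
{'clock': np.float64(20.65), 'eef_pos': array([ 541.242, -217.683,  278.939]), 'tool_rot': array([-3.141, -0.151,  2.955]), 'force': array([-0.262, -0.451,  1.141]), 'width': np.float64(34.136)}
{'clock': np.float64(20.7), 'eef_pos': array([ 541.297, -217.71 ,  278.825]), 'tool_rot': array([-3.141, -0.151,  2.955]), 'force': array([0.118, 0.442, 0.06 ]), 'width': np.float64(34.303)}
n [-6.53248750e-04 -3.12018207e-04  9.99999738e-01] tilt 0.0007239401787131017 az 0.445600726087369 rect ((35.96812438964844, 1.8097686767578125), (142.3896484375, 149.2873992919922), 53.66987609863281) topcentre [ 540.16224807 -190.63220468  114.25051157]
rib xy [[-46.61852113 -26.66088698]
 [-30.43675372 -13.9655261 ]
 [-12.4424342   -0.31461503]] h 31.834364263579634
```

View pics/w15.png

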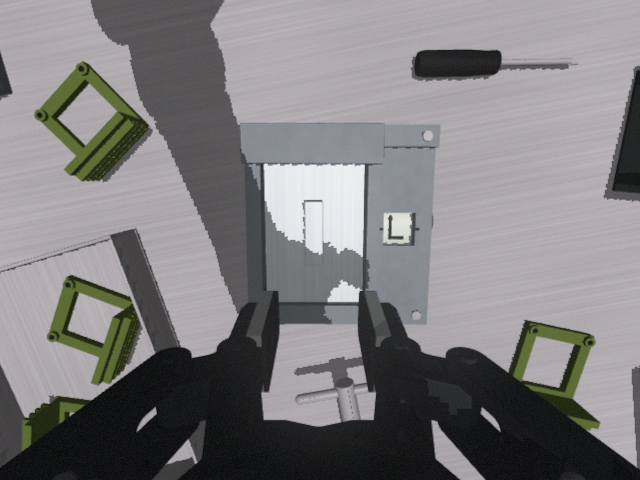

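View pics/t15.png

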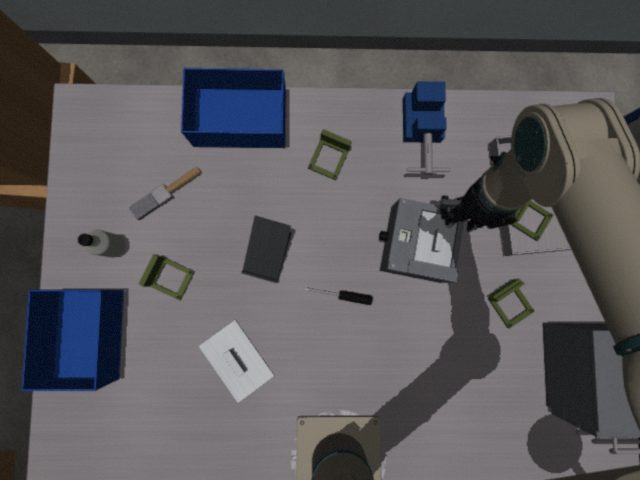

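The plate lies flat in the recess with the 7 in the window and the bench unchanged. Final numeric check of the rib centre, plate level, far edge and digit.

```bash
python3 - <<'E'
from h import *
a=load("w15.npz");w=cloud(*a);O=np.array([524.4,-218.0])
l=loc(w.reshape(-1,3),O);c=a[0].reshape(-1,3).astype(int)
k=(l[:,2]>139)&(l[:,2]<148)&(abs(l[:,0])<40)&(abs(l[:,1])<15);print("rib top",k.sum(),np.percentile(l[k],[2,98],axis=0).round(1),"mid",((np.percentile(l[k],2,axis=0)+np.percentile(l[k],98,axis=0))/2).round(1))
k=(l[:,0]>-48)&(l[:,0]<60)&(l[:,1]>-38)&(l[:,1]<38)&(abs(l[:,1])>12)&(l[:,2]>95)&(l[:,2]<125)
A=l[k];co=np.linalg.lstsq(np.c_[A[:,:2],np.ones(len(A))],A[:,2],rcond=None)[0];print("plane",k.sum(),co.round(4))
k2=(l[:,0]>-48)&(l[:,0]<67)&(abs(l[:,1])<50)&(c.min(1)>90)&(l[:,2]>105)&(l[:,2]<120)
img=cv2.resize(a[0][200:260,370:450],None,fx=8,fy=8,interpolation=cv2.INTER_CUBIC);img=cv2.rotate(img,cv2.ROTATE_180);cv2.imwrite("pics/win15.png",img[:,:,::-1])
E
```

```text
rib top 1143 [[-23.9  -6.  142.8]
 [ 23.7   7.1 145.5]] mid [-1.000e-01  5.000e-01  1.441e+02]
plane 7535 [-3.000000e-04  4.000000e-04  1.142085e+02]
```

View pics/win15.png

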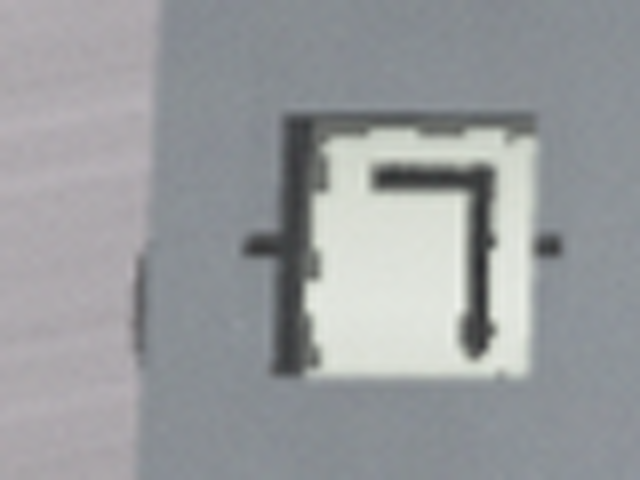

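The rib centre is at (−0.1, 0.5) mm from the nest and the plate is level. The 7 still reads, with only parallax from the opposite view, and nothing has touched the wheel since. Handing in.

```bash
python3 -c "
from cell import ctrl
print(ctrl.finish_job())"
```

```text
the job is handed in; nothing more can be done
None
```

The job is handed in at about 20.7 s of the 72 s. The counter reads 7, and the smaller cover plate lies in its recess with one end under the lip.

**Wheel:** I rolled it with two strokes of the closed fingers, pressing with about 7 N. Measured from the digit on the drum, it went from about 3.32 rad to 3.87 and then about 4.41 (target 4.398).

**Cover:** I took it from the rest by its rib, tucked the near end under the lip at a tilt of about 0.25 rad, levelled it in stages and released it.

**Last checks:**
- **Position:** the rib centre, which marks the cover's middle, is within about 0.5 mm of the nest in x and y.
- **Level:** the plate's slope is under 0.001 rad. Its top reads z 114.2, against 113 expected; the depth reads about 1 mm high throughout.
- **Digit:** the 7 was still in the window after the placing. In that last picture it looks slightly off the index marks, which I put down to parallax from the opposite viewing side. I did not recompute the angle from it.
- **Bench:** the castings, tools and bottle look unmoved in the final top view, by eye and not measured. The gripper is about 130 mm clear of the cover.

**One failed attempt:** my first try at tilting the tool fully to the rest's slope ran into the limits of joints 6 and 7. I turned the tool half a turn and gripped the rib at a smaller tilt, which had no effect on the result.

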